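Move a spring-pin lid to the bare tube heater

TASK

Two identical tube heaters stand on the bench, but only one has its clear hinged lid. Squeeze the two upright tabs on that lid together to draw its sprung hinge pins, lift the lid off and fit it the same way round on the bare heater: lower the hinge barrel into the trough, press it gently down against the sprung seal until it is fully home, then let the pins spring out into their holes. Feel for the bottom rather than trusting a height, do not force anything, and leave the other things on the bench where they are.

Things in the scene. Friction and masses are not known exactly. Their poses are not given: they have to be found in the camera images.
- lid: Loose lid, 0.32 kg, weight near x = -9 mm. Origin on the hinge axis midway between the pins; y along the axis, z up, panel towards -x. Barrel: cylinder 22 mm diameter, y -50 to 50. On it a flat saddle strip 26 mm (x) by 104 mm (y), top 15 mm above the origin, on which fingertips may press. Clear panel 5 mm thick, x -13 to -103, y -52 to 52, top also at +15 mm.
- lid_tabs (a point): Midway between the lid's two upright steel tabs, 34 mm above the lid's origin, same axes. Tabs: 20 mm wide (x), 6 mm thick (y), 16 to 52 mm above the lid's origin; outer faces at y = +-33 mm at rest. Squeezed along y they move 12 mm each to a firm stop (faces 42 mm apart) and draw the pins; 5 N each at rest, 10 N at the stop. This grasp also carries the lid.
- lid_front (a point): Middle of the lid's front edge, at x = -103 mm, y = 0, z = 0 in the lid's frame (level with the hinge axis).
- pin_left (a joint): How far the lid's +y pin is drawn in, m: 0 fully out, 0.012 fully drawn. Steel, 8 mm diameter, on the hinge axis; its tip is at y = +64 mm when out, +52 mm when drawn.
- pin_right (a joint): The same for the -y pin (tip at y = -64 mm out, -52 mm drawn).
- heater_fitted_hinge (a point): Hinge axis of the heater that has the lid at the start, midway between its cheeks, 115 mm above the bench; x to the heater's back, z up. Heater: fixed white box 150 mm (x) by 160 mm (y), its centre at x = -35 mm. Its trough, seal and cheeks are like those of the bare heater, but at this exact height; the fitted lid rides 1 to 2 mm above home, pushed up by the seal.
- heater_bare_hinge (a point): Hinge axis of the bare heater (same size and frame) with its height-adjustable head at the TOPMOST setting; the lid's origin belongs here, axes parallel, but the head may sit anything from 0 to 24 mm lower, unmeasured. On the head's true axis each steel cheek (inner faces y = +-55 mm, 12 thick, 34 wide, tops at +12 mm) has a round 11 mm through hole for a pin.
- heater_bare_trough (a point): Bottom of the bare heater's trough, 11 mm below heater_bare_hinge (head topmost too). Trough 25 mm wide (x), flared lips up to 8 mm above the axis. Hard stop = home: barrel rests here, pins in line with holes. A sprung seal bar rises up to 5 mm above home, pushing 7 N (top) to 10 N (home) against 3 N of lid weight; pins let go over 1 mm too high stay in. Press under 25 N.
- heater_bare_front (a point): Where the middle of the lid's front edge belongs on the bare heater (head topmost): x = -103 mm in the frame of heater_bare_hinge. The front of the panel lies on a rest 5 mm behind it, top 9 mm above the axis.
- reagent_jar: Bystander: amber jar, 44 mm diameter, 55 mm high; origin under its centre.
- beaker: Bystander: small glass beaker, 52 mm diameter, 65 mm high; origin under its centre.
- tip_tray: Bystander: divided red tray, 80 by 120 by 35 mm; origin under its centre.
- wash_bottle: Bystander: white bottle, 66 mm diameter, 170 mm high; origin under its centre.
- spatula: Bystander: steel spatula 170 mm long, lying on the bench.
- marker: Bystander: black pen 130 mm long, 12 mm thick, lying on the bench.
- petri: Bystander: shallow clear dish, 90 mm diameter, 15 mm high.
- glove_box: Bystander: cardboard box 120 by 220 by 70 mm; origin under its centre.

How it is judged:
On the way:
1. both pins are drawn and the lid is lifted clear of its heater by more than 40 mm (value of joint each of pin_left, pin_right above 0.009 m and z of lid in the frame of heater_fitted_hinge above 0.04 m), for 0.1 s.
At the end, for the whole second after the job is handed in: Lid on the bare heater: both pins out to within 3 mm (through the cheek holes), hinge axis within 5 mm and front edge within 8 mm of their places from above, hinge height from 26 mm below to 3 mm above the topmost point (the head varies by 24 mm), level within 0.08 rad, at rest (value of joint each of pin_left, pin_right below 0.003 m and horizontal distance between lid and heater_bare_hinge below 0.005 m and horizontal distance between lid_front and heater_bare_front below 0.008 m and z of lid in the frame of heater_bare_hinge between -0.026 and 0.003 m and angle between lid's own z axis and vertical below 0.08 rad and linear speed of lid below 0.02 m/s); the robot touches nothing.
It fails at once if the lid is pressed on or wrenched against the bare heater with more than 30 N (contact force between lid and heater_bare above 30 N).
It fails at once if the lid is wrenched against the heater it is taken from with more than 35 N (contact force between lid and heater_fitted above 35 N).
It fails at once if a heater is struck or pressed by the robot with more than 35 N (contact force between any of the arm, the fingers and heater_bare above 35 N or contact force between any of the arm, the fingers and heater_fitted above 35 N).
It fails at once if a bystander is moved by more than 30 mm or knocked over (distance of any of reagent_jar, beaker, tip_tray, wash_bottle, spatula, marker, petri, glove_box from where it was at the start of the episode above 0.03 m or angle between any of reagent_jar, beaker, tip_tray, wash_bottle, petri, glove_box's own z axis and vertical above 0.5 rad).
It also fails if it takes over 48 s, if anything falls off the work surface, if the arm or the gripper's body presses on something with over 40 N, if the wrist force passes 120 N, or if a joint passes its speed limit or range.

ROBOT

A 6-joint arm with a two-finger parallel gripper is mounted at the origin on the work surface. World frame = base frame: x ahead of the robot, y to its left, z up, the work surface at z = 0. Lengths are in m, angles in rad, forces in N, time in s.
With the tool pointing down it reaches from about 0.425 to 0.925 m from the base axis. Payload 12.5 kg.
Tool frame: the origin (TCP) lies midway between the tips of the shut fingers; the grasp point (between the pads) lies 19 mm behind it; y points along the fingers, x is the direction in which the jaws open and shut, and the axes are right-handed (so a half turn about y gives the same grasp; the last joint's range is limited). The gripper opens to 85 mm and grips with 20 to 120 N. Pads are 22 mm wide; open, the fingers measure 114 mm over their backs; the gripper's body (76 mm by 85 mm) begins 54 mm behind the grasp point. The pads swing forward as they close: fully open they stand 13 mm farther back than shut.
Start: joints at [-0.106, 0.491, 1.559, -0, 1.092, -0.106], TCP at [0.625, 0, 0.231] pointing down, gripper open.
Joint ranges: [-3.1, 3.1], [-0.84, 2.19], [0.05, 2.79], [-1.13, 4.28], [0.06, 2.93], [-2.69, 2.69]. Speed limits (rad/s): [2.22, 2.22, 2.79, 3.14, 3.14, 3.14].

INTERFACE

Orientations are given as [roll, pitch, yaw] about the fixed x, y, z axes, in that order (R = Rz(yaw) Ry(pitch) Rx(roll)).
In Python, from bench import r, kinematics, imaging gives the robot as it stands. Calls block until the motion is done:
- r.move_pose(position, orientation): joint-space move of the TCP to a pose.
- r.movel(position, rot=None, feed=0.15, guard=None): straight line of the TCP; rot=None keeps the orientation; feed is the mean speed in m/s. With guard (N) it stops when the force on the tool has changed by that much, and returns True; else False.
- r.movej(angles): joint-space move.
- r.set_gripper(opening, grip_force=None): finger opening in m; grip_force is the grip in N (None keeps the last); returns when the fingers have stopped.
- r.wait(seconds).
- kinematics.solve_ik(position, orientation): joint angles nearest the present ones, or None.
- imaging.get_image(name): name is "scene" or "side" or "wrist"; returns the picture (480x640x3 uint8, blue, green, red); there is no depth.
- imaging.camera_info(name): a dict with "fx", "fy", "cx", "cy" (pixels), "T" (4x4, takes a point from camera to world coordinates); the wrist camera has in their place "T_tool_cam" (4x4, takes a point from camera to tool coordinates, whose origin is the TCP and whose axes are the tool frame's). Camera axes: x right, y down, z forward; pixel columns grow to the right and rows downward; lengths in m; the calibration is good to about 2 mm. A picture is of the moment at which its call begins: read the wrist's pose just before it. camera_info takes no time and is no camera call.
A pose or a line that the arm cannot do raises r.PlanningError and nothing moves.
- r.close_job(): hands the job in, once; it reports no verdict.
Readings, each from a call of its own:
- r.read_clock(): time.
- r.read_q(): joint angles.
- r.read_qd(): joint speeds.
- r.read_effort(): joint torques, N m.
- r.read_eef_pos(): TCP position.
- r.read_orientation(): TCP orientation.
- r.read_force(): force on the tool from outside, world axes, zero at the start.
- r.read_ft_torque(): the same for the moment, N m.
- r.read_grip_width(): finger opening in m.
Only numpy, scipy, OpenCV 4.12 (cv2) and the standard library are available. Lean on these libraries where they do the work, as an engineer would, in place of code of your own. Each camera call takes 0.05 s, during which the arm holds its last target.

## Working session

There is one attempt and no reset: what is moved stays moved. The work goes in short steps, each a Python script; the robot and the scene stay as the last script left them, time stands still between calls to the robot, and variables do not carry over. Pictures are saved under pics/ and viewed, and the job is handed in when it is done.

```bash
ls; mkdir -p pics; python3 - <<'E'
from bench import r, kinematics, imaging
import cv2
for n in ["scene","side","wrist"]:
    im=imaging.get_image(n); cv2.imwrite(f"pics/{n}0.png",im)
    print(n,imaging.camera_info(n))
print(r.read_clock(),r.read_eef_pos(),r.read_orientation(),r.read_grip_width())
E
```

```text
pics
scene {'fx': 478.6488239317036, 'fy': 478.6488239317036, 'cx': 329.94079720407206, 'cy': 247.32393857735676, 'T': array([[-0.79040561,  0.48549898, -0.37356353,  0.90801865],
       [ 0.61256711,  0.63092188, -0.4761293 ,  0.35270652],
       [ 0.00452912, -0.60516801, -0.7960849 ,  0.8888501 ],
       [ 0.        ,  0.        ,  0.        ,  1.        ]])}
side {'fx': 463.65600132837096, 'fy': 463.65600132837096, 'cx': 322.28807877644823, 'cy': 234.72737119325512, 'T': array([[ 0.9662606 , -0.17799279,  0.18616931,  0.37781295],
       [-0.25746541, -0.68771675,  0.67879101, -0.73407516],
       [ 0.00721185, -0.70382117, -0.71034059,  0.75377064],
       [ 0.        ,  0.        ,  0.        ,  1.        ]])}
wrist {'fx': 357.29006987585007, 'fy': 357.29006987585007, 'cx': 313.7780941508556, 'cy': 238.81908532548127, 'T_tool_cam': array([[ 9.99999521e-01,  3.28908255e-05, -9.78538575e-04,
         5.03218558e-04],
       [ 9.39602672e-04, -3.13214765e-01,  9.49681856e-01,
        -1.42957378e-01],
       [-2.75256910e-04, -9.49682320e-01, -3.13214646e-01,
         8.04100800e-02],
       [ 0.00000000e+00,  0.00000000e+00,  0.00000000e+00,
         1.00000000e+00]])}
0.15 [6.24838543e-01 4.94646738e-05 2.30867537e-01] [-1.57071891e+00  8.07002724e-04  1.65554773e-05] 0.08526590550341391
```

View pics/scene0.png

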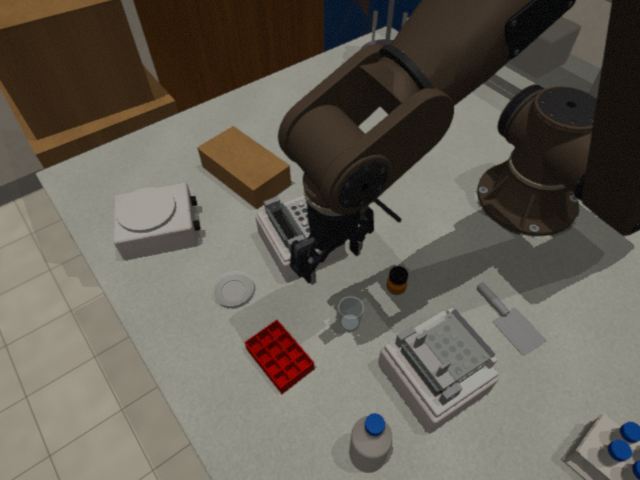

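View pics/side0.png

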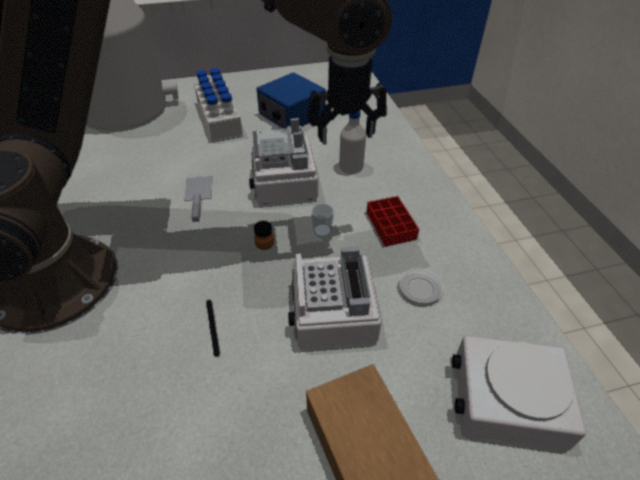

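View pics/wrist0.png

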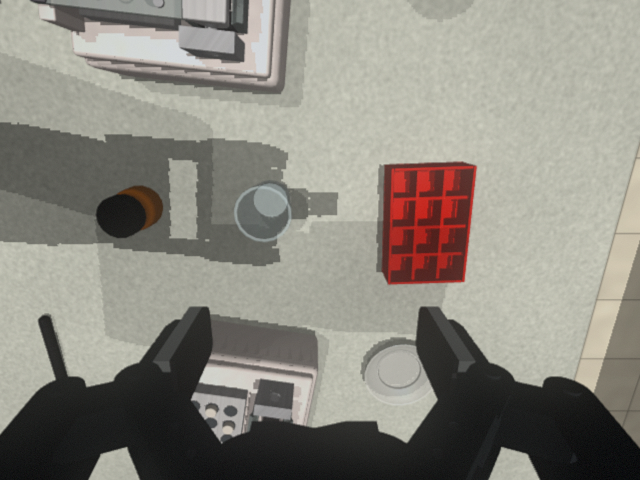

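```bash
cat > h.py <<'E'
from bench import r, kinematics, imaging
import cv2, numpy as np
from scipy.spatial.transform import Rotation as Ro
def cam(n, pose=None):
    i=imaging.camera_info(n)
    if n=="wrist":
        p,o=pose; M=np.eye(4); M[:3,:3]=Ro.from_euler('xyz',o).as_matrix(); M[:3,3]=p
        T=M@i["T_tool_cam"]
    else: T=i["T"]
    return i,T
def ray(n,uv,pose=None):
    i,T=cam(n,pose); d=np.array([(uv[0]-i["cx"])/i["fx"],(uv[1]-i["cy"])/i["fy"],1.])
    d=T[:3,:3]@d; return T[:3,3],d/np.linalg.norm(d)
def onplane(n,uv,z,pose=None):
    o,d=ray(n,uv,pose); return o+d*(z-o[2])/d[2]
def tri(rays):
    A=np.zeros((3,3));b=np.zeros(3)
    for o,d in rays:
        P=np.eye(3)-np.outer(d,d);A+=P;b+=P@o
    x=np.linalg.solve(A,b); return x,[np.linalg.norm((np.eye(3)-np.outer(d,d))@(x-o)) for o,d in rays]
def shot(name):
    p=(np.array(r.read_eef_pos()),np.array(r.read_orientation()))
    im=imaging.get_image("wrist"); cv2.imwrite(f"pics/{name}.png",im); np.save(f"pics/{name}.npy",np.array(p)); return im,p
def load(name): return cv2.imread(f"pics/{name}.png"),tuple(np.load(f"pics/{name}.npy"))
E
python3 - <<'E'
from h import *
for n,im in (("scene",cv2.imread("pics/scene0.png")),("side",cv2.imread("pics/side0.png"))):
    pass
s=cv2.imread("pics/scene0.png"); d=cv2.imread("pics/side0.png")
a=cv2.resize(s[290:440,360:520],None,fx=4,fy=4,interpolation=cv2.INTER_CUBIC)
b=cv2.resize(d[110:210,240:330],None,fx=5,fy=5,interpolation=cv2.INTER_CUBIC)
c=cv2.resize(d[240:350,280:390],None,fx=5,fy=5,interpolation=cv2.INTER_CUBIC)
cv2.imwrite("pics/ca.png",a);cv2.imwrite("pics/cb.png",b);cv2.imwrite("pics/cc.png",c)
print(onplane("scene",(430,355),.14),onplane("side",(298,142),.145),tri([ray("scene",(430,355)),ray("side",(298,142))]))
print(onplane("scene",(287,225),.115),onplane("side",(355,280),.115))
E
```

```text
[0.56259065 0.18694365 0.14      ] [0.56061715 0.15224578 0.145     ] (array([0.56194547, 0.18244876, 0.12726939]), [np.float64(0.0051804511652887965), np.float64(0.005180451165288818)])
[ 0.58035678 -0.21187729  0.115     ] [ 0.57222953 -0.24715389  0.115     ]
```

View pics/ca.png

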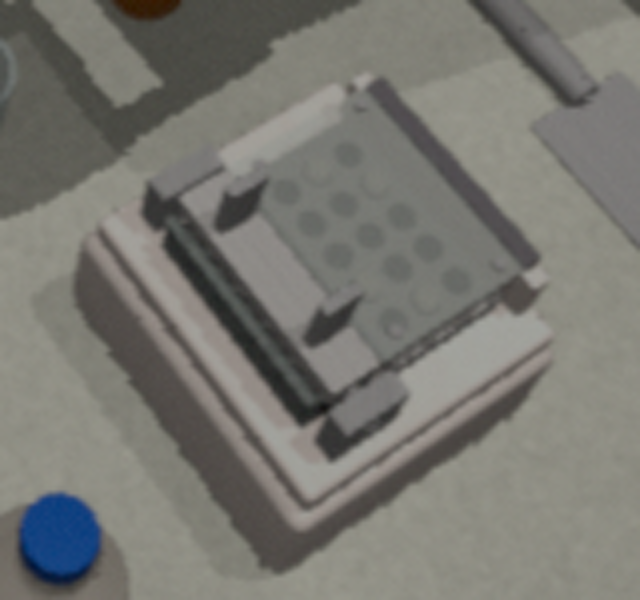

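View pics/cc.png

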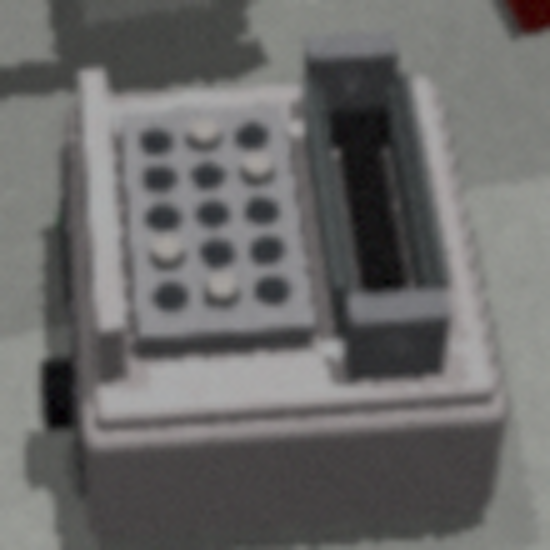

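```bash
python3 - <<'E'
from h import *
h=np.pi/2
for y in (.18,-.23):
  for yaw in (h,-h):
    for z in (.17,.3): print(y,yaw,z,kinematics.solve_ik([.56,y,z],[-h,0,yaw]))
r.move_pose([.55,.17,.29],[-h,0,h]); im,p=shot("f1"); print(p,r.read_clock())
E
```

```text
0.18 1.5707963267948966 0.17 [ 1.98729222e-01  5.06800448e-01  1.71898117e+00 -4.44089210e-16
  9.15811039e-01 -1.37206710e+00]
0.18 1.5707963267948966 0.3 [ 0.19872922  0.37702557  1.55909234  0.          1.20547475 -1.3720671 ]
0.18 -1.5707963267948966 0.17 [ 1.98729222e-01  5.06800448e-01  1.71898117e+00 -4.44089210e-16
  9.15811039e-01  1.76952555e+00]
0.18 -1.5707963267948966 0.3 [ 1.98729222e-01  3.77025569e-01  1.55909234e+00 -4.44089210e-16
  1.20547475e+00  1.76952555e+00]
-0.23 1.5707963267948966 0.17 [-4.98779715e-01  5.28959871e-01  1.67555630e+00 -4.44089210e-16
  9.37076479e-01 -2.06957604e+00]
-0.23 1.5707963267948966 0.3 [-4.98779715e-01  4.03457608e-01  1.51671210e+00 -4.44089210e-16
  1.22142295e+00 -2.06957604e+00]
-0.23 -1.5707963267948966 0.17 [-0.49877971  0.52895987  1.6755563   0.          0.93707648  1.07201661]
-0.23 -1.5707963267948966 0.3 [-0.49877971  0.40345761  1.5167121   0.          1.22142295  1.07201661]
(array([0.5501396 , 0.16970295, 0.28978617]), array([-1.57059264e+00,  1.47162850e-04,  1.56889908e+00])) 1.3667
```

View pics/f1.png

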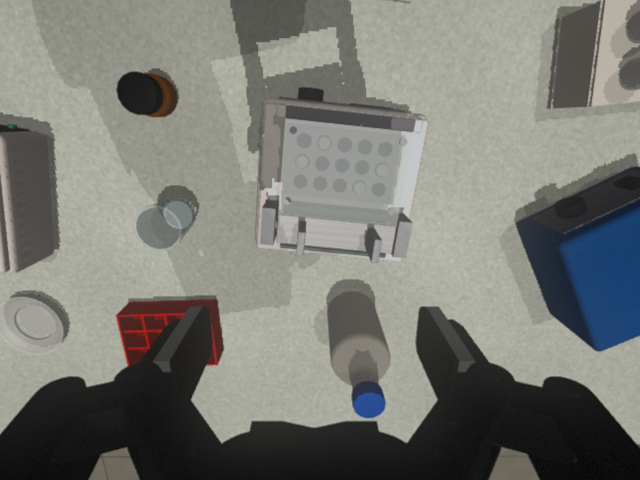

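```bash
python3 - <<'E'
from h import *
im,p=load("f1")
c=cv2.resize(im[180:280,250:420],None,fx=4.7,fy=4.7,interpolation=cv2.INTER_CUBIC); cv2.imwrite("pics/f1c.png",c)
print(onplane("wrist",(352,300),0,p),onplane("wrist",(368,398),.17,p),"tabs", onplane("wrist",(301,225),.167,p),onplane("wrist",(373,233),.167,p))
E
```

```text
[0.69965964 0.22100702 0.        ] [0.70871726 0.21847867 0.17      ] tabs [0.54628478 0.15975867 0.167     ] [0.5528891 0.2157538 0.167    ]
```

View pics/f1c.png

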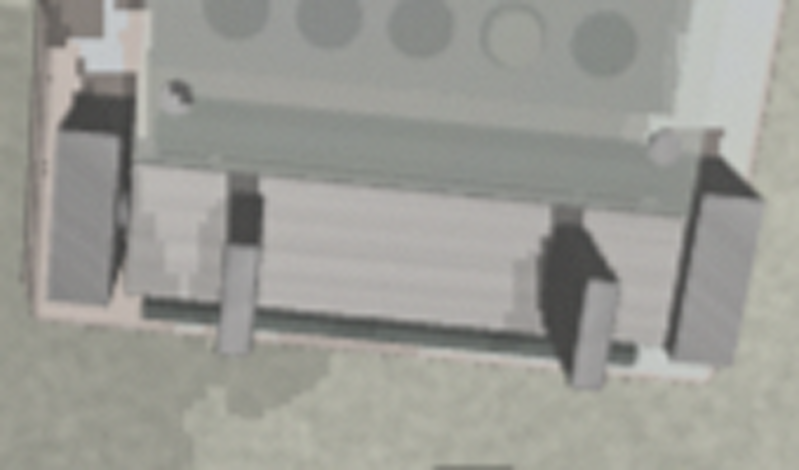

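```bash
python3 - <<'E'
from h import *
im,p=load("f1")
f=lambda a:(a[0]/4.7+250-.5,a[1]/4.7+180-.5)
def mid(a,b,z):
    A=onplane("wrist",f(a),z,p);B=onplane("wrist",f(b),z,p);d=B-A
    print(A,B,(A+B)/2,np.linalg.norm(d),"yaw",-np.arctan2(d[0],d[1]))
mid((239,298),(595,333),.1685); mid((88,215),(717,278),.127)
E
```

```text
[0.56039959 0.15911351 0.1685    ] [0.56672867 0.21864039 0.1685    ] [0.56356413 0.18887695 0.1685    ] 0.05986240318564261 yaw -0.10592502208434694
[0.55791078 0.12909345 0.127     ] [0.5707375  0.24912049 0.127     ] [0.56432414 0.18910697 0.127     ] 0.12071046097470192 yaw -0.10646123775644788
```

```bash
python3 - <<'E'
from h import *
h=np.pi/2
r.move_pose([.56,-.24,.29],[-h,0,h]); im,p=shot("b1"); print(p,r.read_clock())
E
```

```text
(array([ 0.56028616, -0.23904122,  0.29004313]), array([-1.57088403e+00, -1.96262342e-04,  1.57170552e+00])) 2.9333
```

View pics/b1.png

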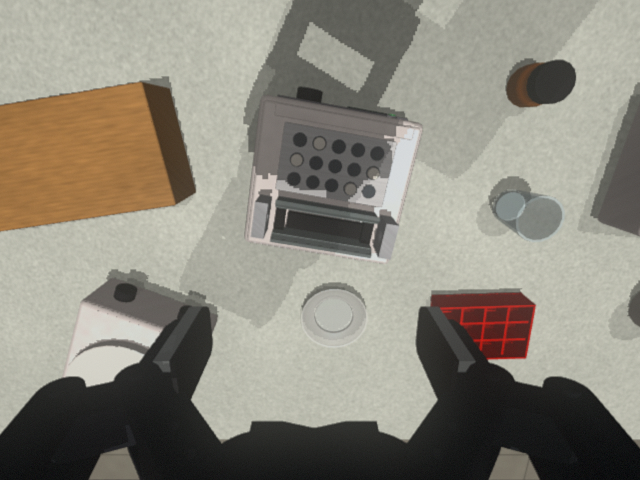

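```bash
python3 - <<'E'
from h import *
im,p=load("b1")
c=cv2.resize(im[180:275,235:405],None,fx=4.7,fy=4.7,interpolation=cv2.INTER_CUBIC); cv2.imwrite("pics/b1c.png",c)
h=np.pi/2
r.movel([.56,-.24,.23],feed=.2); im,p=shot("b2"); print(p,r.read_clock())
E
```

```text
(array([ 0.56043402, -0.23955708,  0.23049185]), array([-1.57070508e+00, -9.91631888e-05,  1.57161020e+00])) 3.4333
```

View pics/b1c.png

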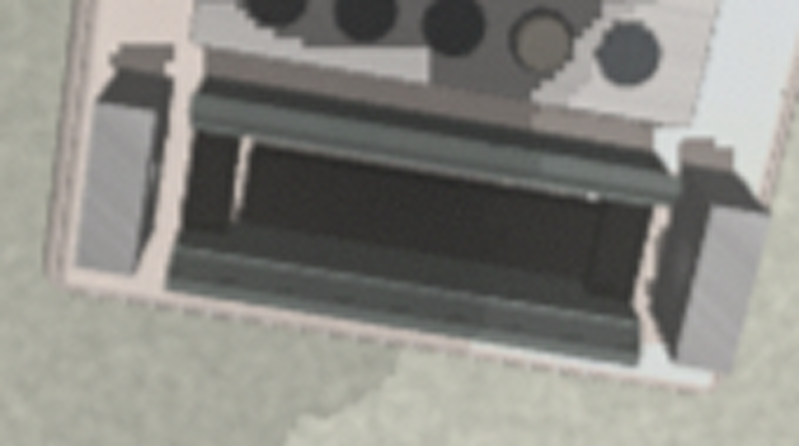

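View pics/b2.png

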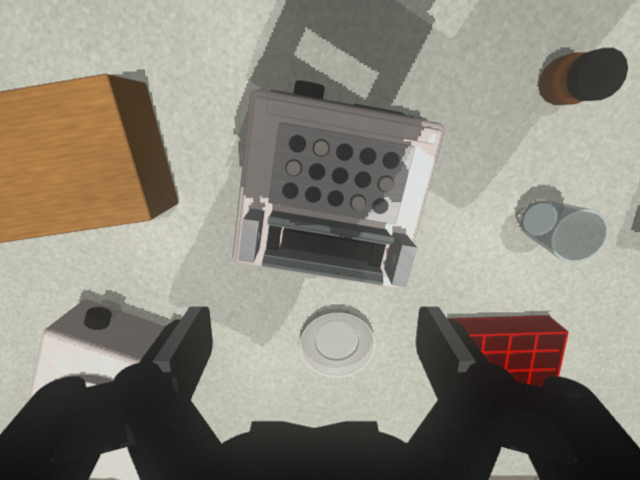

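```bash
python3 - <<'E'
from h import *
im,p=load("b2")
c=cv2.resize(im[195:295,225:425],None,fx=4,fy=4,interpolation=cv2.INTER_CUBIC); cv2.imwrite("pics/b2c.png",c)
im,p=load("b1")
f=lambda a:(a[0]/4.7+235-.5,a[1]/4.7+180-.5)
for z in (.102,.109,.115,.121,.127):
    A=onplane("wrist",f((117,188)),z,p);B=onplane("wrist",f((724,288)),z,p);d=B-A
    print(z,(A+B)/2,np.linalg.norm(d),"yaw",-np.arctan2(d[0],d[1]))
E
```

```text
0.102 [ 0.5804912 -0.2285401  0.102    ] 0.1270131405275641 yaw -0.16970554712129046
0.109 [ 0.57837045 -0.22876762  0.109     ] 0.12432699908590181 yaw -0.16970554712129113
0.115 [ 0.57655267 -0.22896263  0.115     ] 0.12202459213590547 yaw -0.16970554712129027
0.121 [ 0.57473488 -0.22915764  0.121     ] 0.1197221851859092 yaw -0.1697055471212902
0.127 [ 0.5729171  -0.22935265  0.127     ] 0.11741977823591296 yaw -0.1697055471212911
```

View pics/b2c.png

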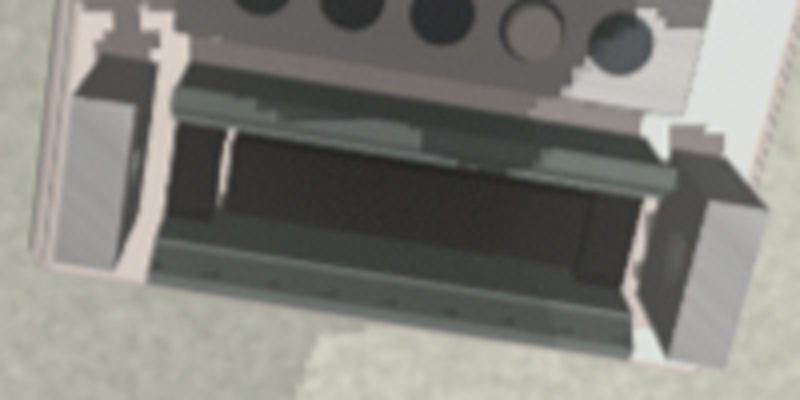

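```bash
python3 - <<'E'
from h import *
f1=lambda a:(a[0]/4.7+235-.5,a[1]/4.7+180-.5)
f2=lambda a:(a[0]/4+225-.5,a[1]/4+195-.5)
p1=load("b1")[1];p2=load("b2")[1]
for a,b in (((117,188),(95,181)),((724,288),(718.5,283))):
    print(tri([ray("wrist",f1(a),p1),ray("wrist",f2(b),p2)]))
for z in (.109,.115,.118,.121,.127):
    A=onplane("wrist",f2((95,181)),z,p2);B=onplane("wrist",f2((718.5,283)),z,p2);d=B-A
    print(z,(A+B)/2,np.linalg.norm(d),"yaw",-np.arctan2(d[0],d[1]))
E
```

```text
(array([ 0.5653655 , -0.28881499,  0.11789588]), [np.float64(0.00019685224036980275), np.float64(0.00019685224036992632)])
(array([ 0.58651082, -0.16927215,  0.11633282]), [np.float64(0.00018062140456311335), np.float64(0.00018062140456301214)])
0.109 [ 0.57893095 -0.22905633  0.109     ] 0.1251291572280304 yaw -0.17202994368471083
0.115 [ 0.57669515 -0.22929991  0.115     ] 0.12229020891844868 yaw -0.1720299436847101
0.118 [ 0.57557724 -0.2294217   0.118     ] 0.12087073476365787 yaw -0.17202994368471058
0.121 [ 0.57445934 -0.22954348  0.121     ] 0.11945126060886697 yaw -0.17202994368471028
0.127 [ 0.57222353 -0.22978706  0.127     ] 0.11661231229928526 yaw -0.17202994368471045
```

```bash
python3 - <<'E'
from h import *
h=np.pi/2; yw=h-.106
r.move_pose([.564,.189,.22],[-h,0,yw])
print(r.read_force())
print(r.movel([.564,.189,.134],feed=.08,guard=8), r.read_eef_pos(), r.read_force())
im,p=shot("g0")
r.set_gripper(.038,40)
print(r.read_grip_width(), r.read_eef_pos(), r.read_force(), r.read_clock())
im,p=shot("g1")
E
```

```text
[-0.16975378 -0.21471028 -0.3261195 ]
False [0.56423923 0.18906538 0.1345104 ] [ 0.49098829 -1.3807701   0.26223161]
0.04084676455723376 [0.56484084 0.18891525 0.13587708] [-1.41043789 -1.60251428 14.52190815] 6.7833
```

View pics/g1.png

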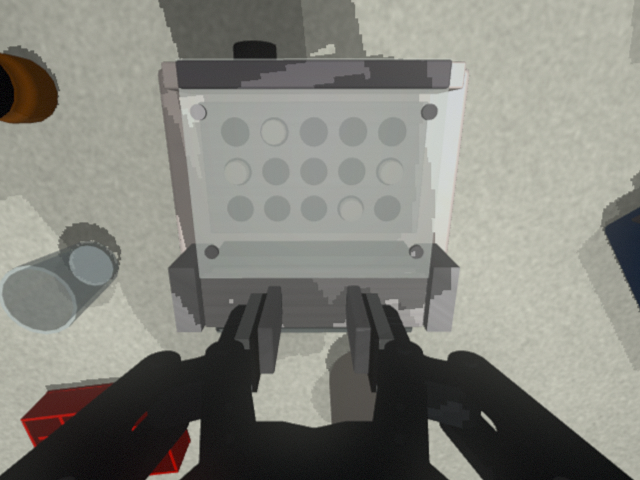

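```bash
python3 - <<'E'
from h import *
for z in (.140,.150,.165,.25):
    r.movel([.5645,.189,z],feed=.05 if z<.2 else .12); print(z,r.read_force(),r.read_grip_width(),r.read_eef_pos()[2])
im,p=shot("g2"); print(r.read_clock())
s=imaging.get_image("side");cv2.imwrite("pics/s2.png",s)
s=imaging.get_image("scene");cv2.imwrite("pics/sc2.png",s)
E
```

```text
0.14 [0.59203673 0.12300303 2.39953234] 0.04040682522227884 0.1404380217099669
0.15 [ 0.73376772 -0.70634676 -3.01699499] 0.04049078605879503 0.14984392807789487
0.165 [ 0.22878554  0.04740776 -3.3553329 ] 0.04076822262245324 0.16532956495361334
0.25 [ 0.5697208   0.07438246 -3.99096109] 0.040642846897666556 0.24922132982772005
8.8083
```

View pics/g2.png

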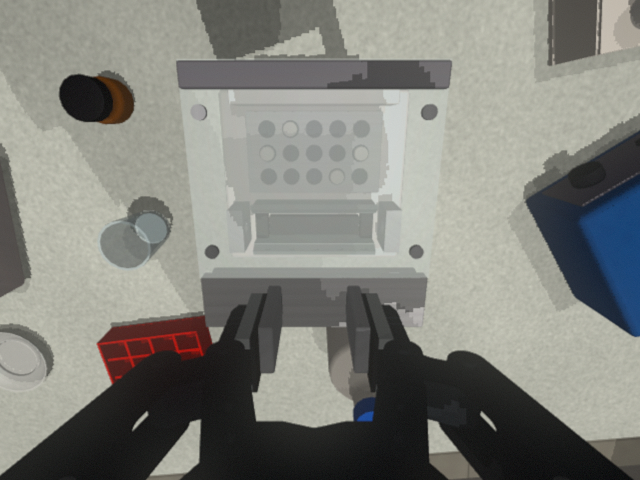

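View pics/s2.png

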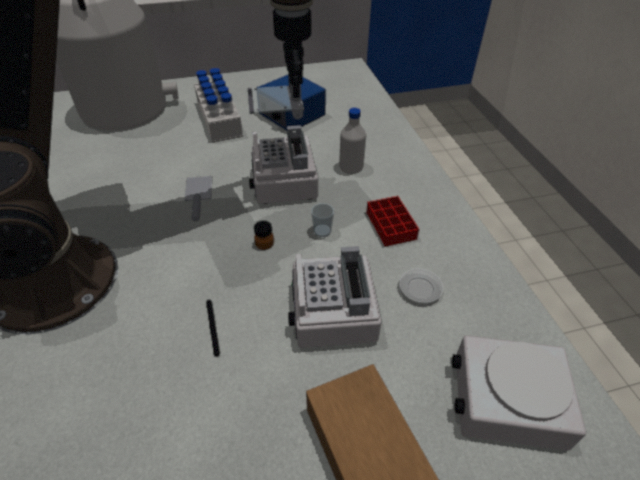

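```bash
python3 - <<'E'
from h import *
im,p=load("g2"); print(p)
c=cv2.resize(im[235:345,190:440],None,fx=3.2,fy=3.2,interpolation=cv2.INTER_CUBIC); cv2.imwrite("pics/g2c.png",c)
z=p[0][2]-.006
R=Ro.from_euler('xyz',p[1]).as_matrix()
for uv in ((314,278),(314,327),(203,278),(425,278),(205,326),(425,326),(178,62),(451,62)):
    q=onplane("wrist",uv,z,p); print(uv, R.T@(q-p[0]))
E
```

```text
(array([0.56415546, 0.18891438, 0.24922133]), array([-1.56961244e+00,  4.01419838e-04,  1.46480967e+00]))
(314, 278) [3.45840625e-05 6.01445432e-03 1.22169526e-02]
(314, 327) [ 3.24922541e-05  5.98420429e-03 -1.33351681e-02]
(203, 278) [-0.05051645  0.00603476  0.01222987]
(425, 278) [0.05058415 0.00599415 0.01220404]
(205, 326) [-0.05198475  0.00600575 -0.01277581]
(425, 326) [ 0.05300267  0.00596357 -0.01280188]
(178, 62) [-0.05133041  0.00614054  0.10129905]
(451, 62) [0.05179036 0.00609911 0.10127006]
```

View pics/g2c.png

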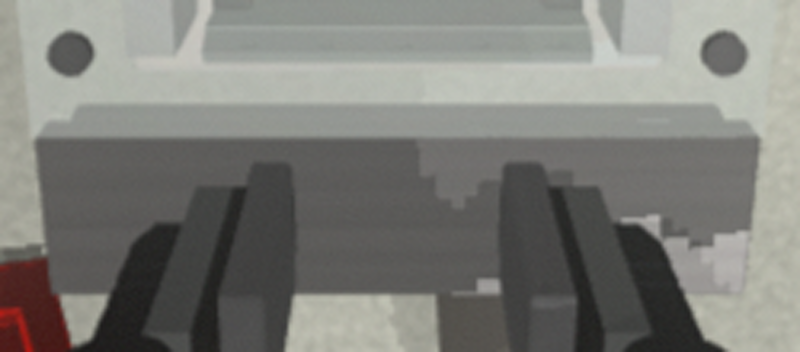

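```bash
python3 - <<'E'
from h import *
h=np.pi/2; yw=h-.171
r.move_pose([.5757,-.2292,.25],[-h,0,yw])
r.wait(.2)
r.movel([.5757,-.2292,.165],feed=.1)
r.wait(.2)
print(r.read_eef_pos(),r.read_orientation(),r.read_force(),r.read_grip_width(),r.read_clock())
im,p=shot("d1")
s=imaging.get_image("side");cv2.imwrite("pics/s3.png",cv2.resize(s[230:350,270:390],None,fx=5,fy=5,interpolation=cv2.INTER_CUBIC))
E
```

```text
[ 0.57587199 -0.2292568   0.16558549] [-1.57172358e+00  2.93451787e-04  1.39984522e+00] [ 0.74559686  0.49609774 -3.37270512] 0.040505053746324425 11.85
```

View pics/d1.png

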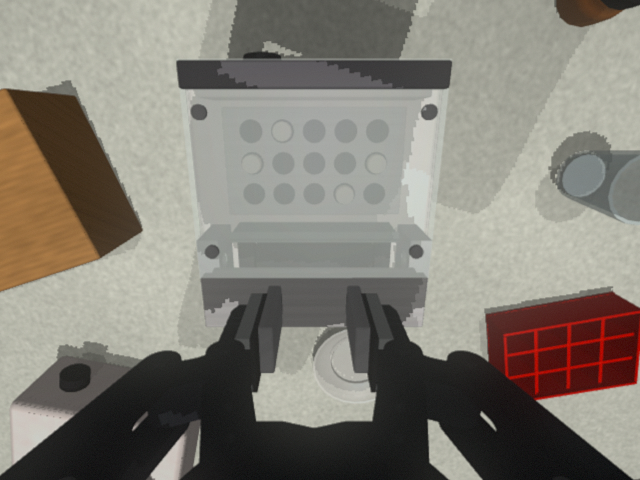

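View pics/s3.png

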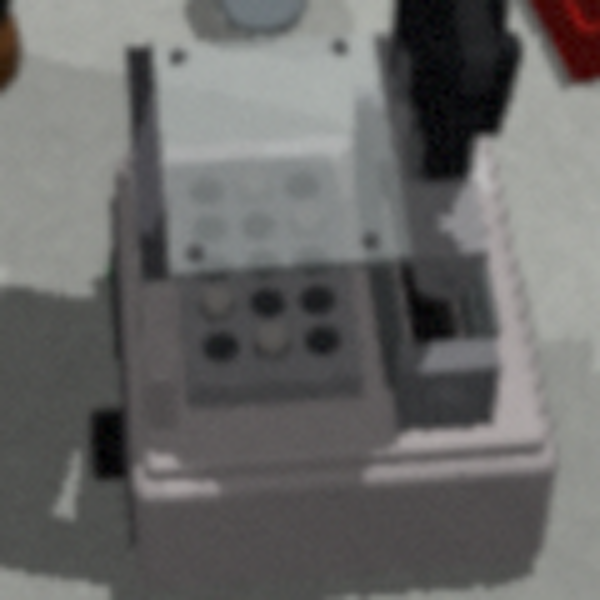

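```bash
python3 - <<'E'
from h import *
z=.165
x,y=.5756,-.2291
hit=r.movel([x,y,.146],feed=.06,guard=5); print(hit,r.read_eef_pos(),r.read_force())
z=.146
while not hit and z>.104:
    z-=.001
    hit=r.movel([x,y,z],feed=.02,guard=9)
    f=r.read_force(); print(round(z,4),hit,np.round(r.read_eef_pos(),4),np.round(f,1),round(r.read_clock(),2))
    if f[2]>5 : break
E
```

```text
False [ 0.57548037 -0.22903776  0.14546801] [ 1.04497655 -0.20178584 -2.44914803]
0.145 False [ 0.5757 -0.2291  0.1452] [-0.1 -0.5 -3.5] 12.67
0.144 False [ 0.5756 -0.2291  0.144 ] [ 0.   0.4 -3.8] 12.92
0.143 False [ 0.5756 -0.2291  0.1429] [-0.4  0.5 -4. ] 13.17
0.142 False [ 0.5756 -0.2291  0.1419] [-0.8  0.5 -3.9] 13.42
0.141 False [ 0.5756 -0.2291  0.1409] [-0.1  1.1 -3.2] 13.67
0.14 False [ 0.5756 -0.2291  0.1399] [-0.3  0.7 -3.6] 13.92
0.139 False [ 0.5755 -0.2291  0.1389] [ 0.  -0.2 -3.1] 14.17
0.138 False [ 0.5756 -0.2291  0.1379] [-0.8 -0.7 -2.5] 14.42
0.137 False [ 0.5756 -0.2291  0.1369] [-0.9  0.3 -2.7] 14.67
0.136 False [ 0.5756 -0.2291  0.1359] [ 0.1 -0.2 -2.8] 14.92
0.135 False [ 0.5756 -0.2291  0.1349] [ 0.  -0.7 -3. ] 15.17
0.134 False [ 0.5756 -0.2291  0.1339] [-0.9 -0.1 -3.3] 15.42
0.133 False [ 0.5756 -0.2291  0.1329] [ 0.1  0.1 -3. ] 15.67
0.132 False [ 0.5756 -0.2291  0.1319] [ 0.7  0.5 -3.6] 15.92
0.131 False [ 0.5756 -0.2291  0.1309] [-0.6  0.2 -2.7] 16.17
0.13 False [ 0.5756 -0.2291  0.1299] [ 0.5  0.6 -3.6] 16.42
0.129 False [ 0.5757 -0.2291  0.1295] [-1.2  1.5  2.6] 16.67
0.128 False [ 0.5757 -0.2291  0.1282] [-1.4  0.3  3.8] 16.92
0.127 False [ 0.5757 -0.2291  0.1271] [-1.1  0.6  3.4] 17.17
0.126 False [ 0.5757 -0.2291  0.126 ] [-1.  -0.1  5.9] 17.42
```

```bash
python3 - <<'E'
from h import *
x,y=.5756,-.2291
z=.126
while z>.112:
    z-=.0005
    hit=r.movel([x,y,z],feed=.01,guard=9)
    r.wait(.05)
    f=(np.array(r.read_force())+r.read_force())/2; print(round(z,4),hit,np.round(r.read_eef_pos(),4),np.round(f,1),round(r.read_clock(),2),round(r.read_grip_width(),4))
    if f[2]>12 or hit: break
im,p=shot("d2")
E
```

```text
0.1255 False [ 0.5757 -0.2291  0.1256] [-1.4  0.7  5.1] 17.72 0.0406
0.125 False [ 0.5757 -0.2291  0.1251] [-1.4  1.7  5.5] 18.02 0.0405
0.1245 False [ 0.5757 -0.2291  0.1248] [-1.3  0.8  6.7] 18.32 0.0402
0.124 False [ 0.5757 -0.2291  0.1247] [-3.2  2.6 10.4] 18.62 0.0406
0.1235 False [ 0.5758 -0.2292  0.1247] [-3.6  1.7 15. ] 18.92 0.0405
```

View pics/d2.png

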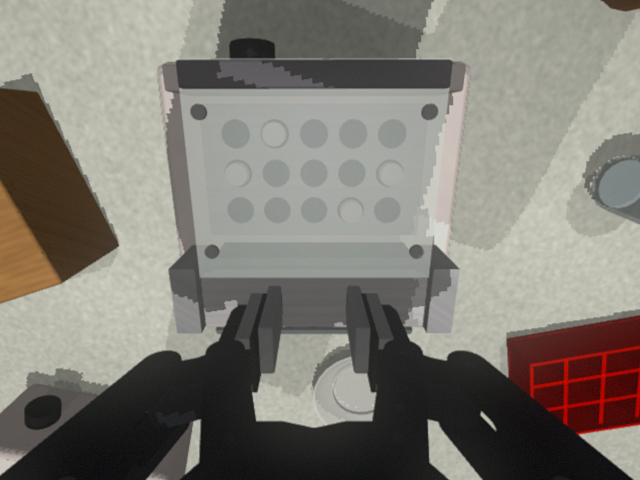

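```bash
python3 - <<'E'
from h import *
x,y=.5756,-.2291
z=.1235
def rep(t):
    f=np.mean([r.read_force() for _ in range(3)],axis=0)
    print(t,round(z,4),np.round(r.read_eef_pos(),4),np.round(f,1),round(r.read_grip_width(),4),round(r.read_clock(),2)); return f
for w in (.042,.0435,.045,.0465,.048,.0495):
    r.set_gripper(w,20); f=rep(("open",w))
    for k in range(3):
        if f[2]>9: break
        z-=.0004; r.movel([x,y,z],feed=.01,guard=9); r.wait(.05); f=rep("down")
E
```

```text
('open', 0.042) 0.1235 [ 0.5757 -0.2292  0.1241] [-2.6  0.5 10.5] 0.0423 19.18
('open', 0.0435) 0.1235 [ 0.5757 -0.2293  0.124 ] [-2.6  0.4  7.9] 0.0437 19.4
down 0.1231 [ 0.5759 -0.2293  0.1238] [-2.6  0.7 10.4] 0.0435 19.7
('open', 0.045) 0.1231 [ 0.5758 -0.2293  0.1236] [-1.3  0.6  8. ] 0.0452 19.92
down 0.1227 [ 0.576  -0.2294  0.1235] [-1.4  0.7 10.5] 0.0452 20.22
('open', 0.0465) 0.1227 [ 0.576  -0.2294  0.1233] [-1.3  0.1  8.3] 0.0467 20.43
down 0.1223 [ 0.5761 -0.2294  0.1231] [-0.4 -0.4 10.3] 0.0464 20.73
('open', 0.048) 0.1223 [ 0.5761 -0.2294  0.1229] [0.4 0.8 8.9] 0.0482 20.95
down 0.1219 [ 0.5762 -0.2294  0.1228] [ 0.1  0.2 10.7] 0.048 21.25
('open', 0.0495) 0.1219 [ 0.5762 -0.2294  0.1226] [0.2 0.1 8.1] 0.0494 21.47
down 0.1215 [ 0.5763 -0.2295  0.1224] [-0.7  0.3 11. ] 0.0497 21.77
```

```bash
python3 - <<'E'
from h import *
x,y=.5758,-.2292
z=.1215
def rep(t):
    f=np.mean([r.read_force() for _ in range(3)],axis=0)
    print(t,round(z,4),np.round(r.read_eef_pos(),4),np.round(f,1),round(r.read_grip_width(),4),round(r.read_clock(),2)); return f
for w in (.052,.0545,.057,.060,.063,.066,.069):
    r.set_gripper(w,20); f=rep(("open",w))
    for k in range(3):
        if f[2]>8 or w>.061: break
        z-=.0005; r.movel([x,y,z],feed=.01,guard=9); r.wait(.05); f=rep("down")
im,p=shot("e1")
E
```

```text
('open', 0.052) 0.1215 [ 0.5762 -0.2294  0.122 ] [0.4 0.5 7.1] 0.0519 21.98
down 0.121 [ 0.5764 -0.2295  0.1217] [0.  0.  7.8] 0.0518 22.28
down 0.1205 [ 0.5765 -0.2296  0.1214] [-1.5 -0.4 11.9] 0.0516 22.58
('open', 0.0545) 0.1205 [ 0.5765 -0.2295  0.121 ] [1.  1.2 7. ] 0.0544 22.8
down 0.12 [ 0.5765 -0.2295  0.1207] [-0.3  0.5  8.6] 0.0545 23.1
('open', 0.057) 0.12 [ 0.5765 -0.2295  0.1204] [1.5 1.1 4.6] 0.0572 23.32
down 0.1195 [ 0.5765 -0.2295  0.1201] [0.4 0.3 6.3] 0.0569 23.62
down 0.119 [ 0.5765 -0.2295  0.1198] [0.4 0.3 8. ] 0.0572 23.92
down 0.1185 [ 0.5765 -0.2296  0.1193] [-0.2  0.2  9.3] 0.0568 24.22
('open', 0.06) 0.1185 [ 0.5765 -0.2295  0.1189] [1.2 0.3 5.7] 0.0601 24.43
down 0.118 [ 0.5764 -0.2295  0.1185] [1.2 0.1 7.1] 0.06 24.73
down 0.1175 [ 0.5764 -0.2295  0.1182] [0.3 0.3 7. ] 0.0602 25.03
down 0.117 [ 0.5764 -0.2295  0.1177] [0.2 0.6 8.1] 0.0598 25.33
('open', 0.063) 0.117 [ 0.5764 -0.2295  0.1174] [ 0.8 -0.   5. ] 0.0628 25.55
('open', 0.066) 0.117 [ 0.576  -0.2292  0.117 ] [0.7 0.9 4. ] 0.066 25.77
('open', 0.069) 0.117 [ 0.5756 -0.2292  0.1166] [ 0.  -0.2  0.5] 0.0691 25.98
```

View pics/e1.png

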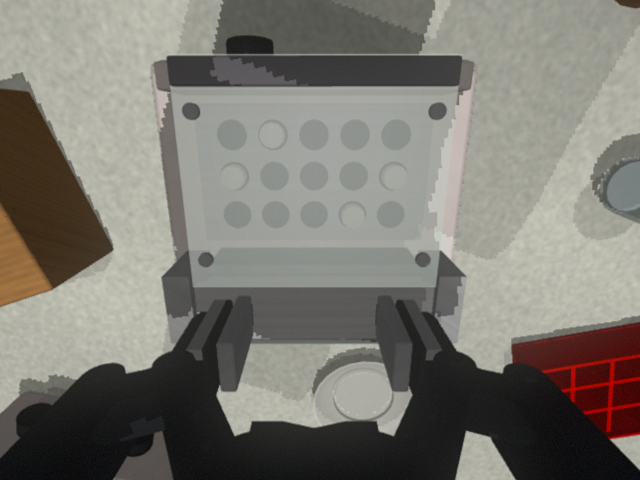

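```bash
python3 - <<'E'
from h import *
r.set_gripper(.085)
p=r.read_eef_pos(); print(p,r.read_force())
r.movel([p[0],p[1],.20],feed=.08,guard=8)
r.movel([p[0]-.012,p[1]-.012,.27],feed=.15)
im,p=shot("e2"); print(r.read_force(),r.read_clock())
c=cv2.resize(im[80:300,230:430],None,fx=3.5,fy=2.7,interpolation=cv2.INTER_CUBIC); cv2.imwrite("pics/e2c.png",im[80:300,210:430].repeat(3,0).repeat(3,1)[:600,:800])
s=imaging.get_image("side");cv2.imwrite("pics/s4.png",cv2.resize(s[230:350,270:390],None,fx=5,fy=5,interpolation=cv2.INTER_CUBIC))
s=imaging.get_image("scene");cv2.imwrite("pics/sc4.png",s)
E
```

```text
[ 0.57577607 -0.22921057  0.11697134] [ 1.11757608 -0.23627816 -0.39959486]
[-0.02676371 -0.3220454  -0.37476057] 28.2083
```

View pics/e2c.png

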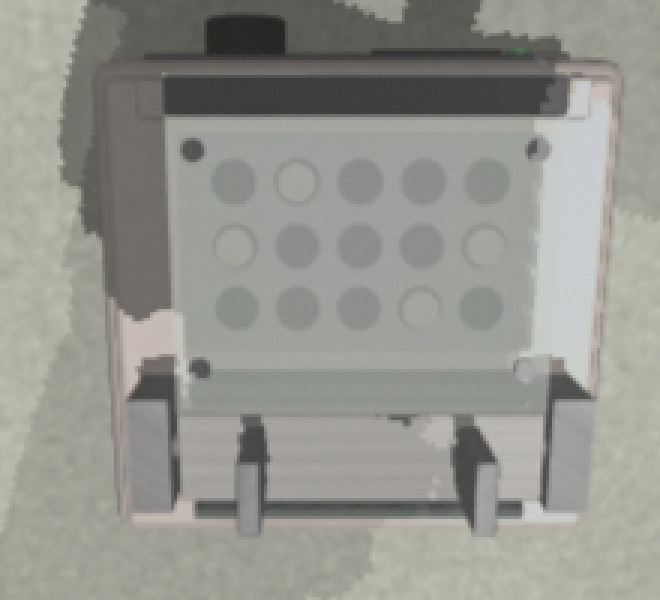

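View pics/s4.png

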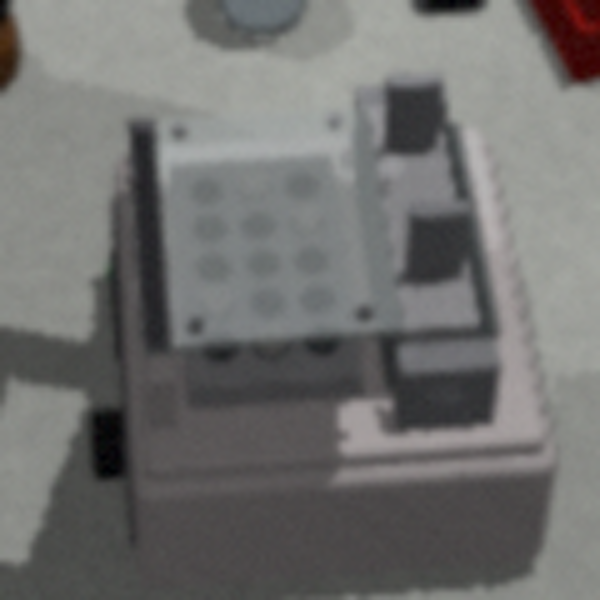

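View pics/sc4.png

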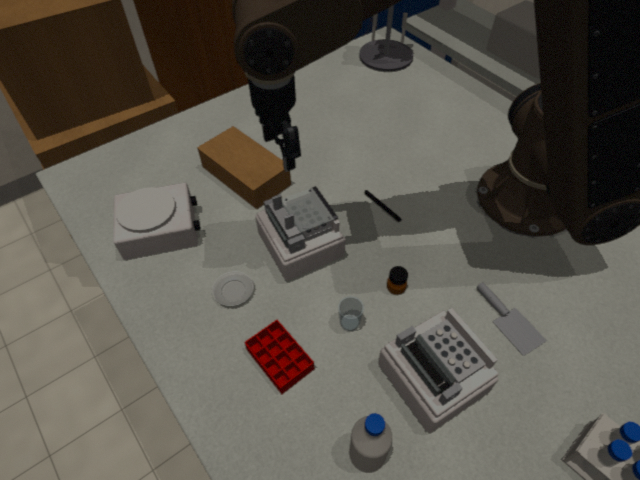

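```bash
python3 - <<'E'
from h import *
im,p=load("e2")
f=lambda a:(a[0]/3+210-.33,a[1]/3+80-.33)
def mid(a,b,z):
    A=onplane("wrist",f(a),z,p);B=onplane("wrist",f(b),z,p);d=B-A
    print((A+B)/2,np.linalg.norm(d),"yaw",-np.arctan2(d[0],d[1]))
mid((250,499),(486,499),.1565); mid((151,455),(572,455),.1165)
E
```

```text
[ 0.57552188 -0.22876038  0.1565    ] 0.05964261919982169 yaw -0.1716311339930338
[ 0.57611843 -0.22871771  0.1165    ] 0.12139527607227162 yaw -0.17159917430179294
```

```bash
python3 -c "
from bench import r
r.close_job()"
```

```text
the job is handed in; nothing more can be done
```

The lid is now on the bare heater with both pins out in their holes, and I handed the job in at about 28 s of the 48 s allowed. The hand-in gives no verdict, so this rests on my own checks.

- **Removal:** I squeezed the tabs to the stop (41 mm opening) and lifted the lid off. It came free with only its weight, about 3.5 N, on the wrist. I carried it level over the bare heater.
- **Fitting:** I felt the seal at a TCP height of 0.1295 m and the hard stop about 5 mm lower. I pressed with about 15 N on the wrist, roughly 18 N on the heater. The head sits about 11 mm below its topmost setting. I then opened the fingers in small steps while holding the lid down, and contact ended at about 66 mm, the tabs' rest width.
- **Last checks:**
  - The final wrist picture puts the tab centres 59.6 mm apart, against 60 mm with the pins fully out.
  - The lid is within 1 mm of the midpoint between the cheeks, at the same yaw.
  - The lid looks level, and the arm is clear and touching nothing.
  - The other things on the bench look unmoved in the final scene picture.

No check failed. I did not measure the final front-edge position separately, and I did not see the pins in their holes directly. I judged them from the tab spacing and the point where finger contact ended.

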